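# Seat the flask stoppers and slide the carrier under the shaker's height-limit bar

## Task

The three flasks in the steel carrier on the shaker have their stoppers only loosely set, and standing proud they would not clear the height-limit bar. Press every stopper fully home in its flask (a firm push of about 17 N does it; over 20 N can crack a neck), then push the carrier under the bar, without anything catching on the bar, until it rests gently against the end stop, and let go; leave the other things on the bench where they are.

Things in the scene. Friction and masses are not known exactly. Their poses are not given: they have to be found in the camera images.
- shaker: Fixed benchtop shaker, pale housing 300 x 270 mm; flat aluminium platform, top 85 mm above the bench. Origin: centre of its underside; x points from its control panel to the end stop (the pushing direction), y left, z up. Stands turned by up to 0.3 rad. Two slippery white rails 20 mm high, 197 mm apart, from x = -60 to 125 mm, flared at the near end, lead the carrier to the stop.
- limit_bar: Fixed round cream bar 14 mm thick, 242 mm long, bridging the platform along y on two posts (y = +-114 mm). Origin at its middle, 55 mm along x from the shaker's origin; its underside is 114.5 mm and its top 128.5 mm above the platform. Axes as the shaker's. It shows the greatest height of load; over 6 N on it counts as catching.
- end_stop: Fixed upright steel plate, 170 mm wide and 32 mm high, at the far end of the platform, 120 mm along x from the shaker's origin. Origin at the middle of its near face, at platform height. Axes as the shaker's. Pushing the carrier against it with over 20 N is too hard.
- carrier: Open steel tray 66 mm (x) by 190 mm (y), walls 30 mm high, 0.5 to 0.8 kg with its load, loose on the platform between the rails, short of the bar, in line with the shaker within 0.03 rad. Origin: centre of its underside, under the middle flask; x points from handle to front (pushing direction), y left, z up. Three 50 ml amber flasks are clamped in it at x = 0, y = +60 (left), 0 and -60 mm.
- carrier_front (a point): Middle of the front (+x) face of the carrier, 33 mm ahead of its origin and 16 mm above its underside. It meets the end stop when the carrier is home.
- handle (a point): Middle of the carrier's handle: a round steel bar 10 mm thick and 80 mm long along y, 80 mm behind the carrier's origin and 40 mm above its underside, on an upright at each end that stands on the tray's flat tongue (100 mm wide, ending 85 mm behind the carrier's origin). Its back is free to be pushed towards +x. With the carrier home it is 48 mm short of the middle of the limit bar.
- stopper_left (a joint): How far the left flask's stopper (carrier y = +60 mm) stands above home, m: 0 = home, 0.011 to 0.015 at the start. Pale silicone: flange 27 mm wide, on it a bulb 23 mm wide, 12 mm high. The bulb gives about 1 mm per 7 N and springs back; the stopper slides down only under a push of 7 to 15 N, stays where left, and stops firmly when home.
- stopper_mid (a joint): The same for the middle flask (carrier y = 0). Flask heights differ by up to 6 mm and are not measured: the top of a stopper that is home lies anywhere from 106 to 112 mm above the carrier's underside, and a loose one is higher by this joint value.
- stopper_right (a joint): The same for the right flask (carrier y = -60 mm).
- reagent: Bystander: amber bottle with blue cap, 64 mm wide, 150 mm high; origin at the centre of its underside.
- beaker: Bystander: glass beaker, 68 mm wide, 90 mm high; origin at the centre of its underside.
- jar: Bystander: clear jar with green lid, 56 mm wide, 75 mm high; origin at the centre of its underside.
- tipbox: Bystander: open blue box, 120 x 85 x 50 mm; origin at the centre of its underside.

How it is judged:
On the way, in this order (a step that is already met when the one before it is completed fails the run):
1. all three stoppers are home (within 1.2 mm) while the carrier is still in front of the bar (value of joint each of stopper_left, stopper_mid, stopper_right below 0.0012 m and x of carrier in the frame of shaker below 0.034 m), for 0.2 s.
2. the carrier has gone under the bar to the end stop (gap under 2.5 mm) (x of carrier_front in the frame of end_stop above -0.0025 m), for 0.2 s.
At the end, for the whole second after the job is handed in: The carrier stands flat and still on the platform, between the rails, its front within 2.5 mm of the end stop and in line with the shaker within 0.05 rad, with the flasks beyond the bar and all three stoppers within 1.2 mm of home; nothing touches it but the shaker (x of carrier_front in the frame of end_stop above -0.0025 m and z of carrier in the frame of shaker below 0.088 m and angle between carrier's own z axis and vertical below 0.04 rad and angle between the x axis of carrier and the x axis of shaker, either way round below 0.05 rad and linear speed of carrier below 0.01 m/s and value of joint each of stopper_left, stopper_mid, stopper_right below 0.0012 m).
It fails at once if the load rams or drags on the height-limit bar (over 6 N) (contact force between carrier and limit_bar above 6 N).
It fails at once if the carrier is pushed against the end stop with more than 20 N (contact force between carrier and end_stop above 20 N).
It fails at once if a stopper or the carrier is pressed with more than 22 N (contact force between any of the fingers, the arm and carrier above 22 N).
It fails at once if the carrier is tipped (angle between carrier's own z axis and vertical above 0.2 rad).
It fails at once if a bystander is moved by more than 20 mm (distance of any of reagent, beaker, jar, tipbox from where it was at the start of the episode above 0.02 m).
It also fails if it takes over 72 s, if anything falls off the work surface, if the arm or the gripper's body presses on something with over 40 N, if the wrist force passes 120 N, or if a joint passes its speed limit or range.

## Robot

A 6-joint arm with a two-finger parallel gripper is mounted at the origin on the work surface. World frame = base frame: x ahead of the robot, y to its left, z up, the work surface at z = 0. Lengths are in m, angles in rad, forces in N, time in s.
With the tool pointing down it reaches from about 0.2 to 0.875 m from the base axis. Payload 3.4 kg.
Tool frame: the origin (TCP) lies midway between the tips of the shut fingers; the grasp point (between the pads) lies 19 mm behind it; z points along the fingers, y is the line along which they close (so a half turn about z gives the same grasp; the last joint's range is limited). The gripper opens to 94 mm and grips with 3 to 60 N. Pads are 16 mm wide; open, the fingers measure 119 mm over their backs; the gripper's body (75 mm by 177 mm) begins 78 mm behind the grasp point.
Start: joints at [1.066, 0.276, 1.505, -0, 1.361, -0.121], TCP at [0.215, 0.533, 0.205] pointing down, gripper open.
Joint ranges: [-2.89, 2.89], [-0.75, 2.08], [0.22, 2.7], [-1.18, 4.32], [0.11, 2.71], [-2.7, 2.7]. Speed limits (rad/s): [2.57, 2.57, 3.14, 3.14, 3.14, 3.14].

## Interface

Orientations are given as a 3x3 rotation matrix whose columns are the frame's x, y, z axes.
In Python, from station import manip, optics, ticket, finder gives the robot as it stands.
- The arm moves only by the tool send_rows, never from a script. Its argument "series" is a list of rows, each an object with "grip": the gripper's target within -1 to 1 (fully open at 1, half-way at 0, shut at -1); "offset": the shift along the tool's x, y, z normalised to -1 to 1, where 1 is 300 mm, a list of three; "yaw": the turn about the tool's z normalised to -1 to 1, where 1 is 0.1 rad. In form: [{"grip": grip, "offset": [dx, dy, dz], "yaw": yaw}, ...]. A call has 1 to 10 rows; each row shifts and turns the commanded pose from where the row before left it, along the tool's axes as they then stand; what a row does not reach is not made up. A row lasts 1/10 s, in which the tool goes at most 50 mm and 8.59 degrees, less where a joint would pass 70% of its speed; a pose out of reach is approached as far as the arm can. A call with a number of a shift or a turn outside -1 to 1 is refused whole. A call with a gripper value outside its range is refused whole. The fingers move at their own pace and stop on an object; "grip_force" is the grip in N (left out, the last holds). Time passes only in rows, so rows that do not move let the fingers close. It gives the time, the measured TCP pose, the force, the opening and the grip force at its end, in the units of the state.
- manip.state(): the state, without advancing time (a new reading comes with each control period).
- optics.get_image(name): name is "side" or "top"; returns the picture (400x640x3 uint8, blue, green, red); there is no depth.
- optics.camera_params(name): a dict with "fx", "fy", "cx", "cy" (pixels), "T" (4x4, takes a point from camera to world coordinates). Camera axes: x right, y up, looking along -z (the intrinsics and any distortion apply to the point x, -y, -z); pixel columns grow to the right and rows downward; lengths in m; the calibration is good to about 2 mm. A picture is of the moment at which its call begins. camera_params takes no time and is no camera call.
- ticket.finish_job(): hands the job in; it is judged then, once.
Trained networks look in the newest picture that a camera, given by its name, has taken for a name from the list of things; names that differ only in an ending like _2 or _b are one class to them, and where a whole thing is asked for, a point or a joint stands for the part that bears it (a point fixed in the world has none). Each returns a list of dicts, best first, with "conf" (0 to 1); they miss things now and then, are a little off and sometimes report something else, mostly with a low value. They report only what shows in the picture. A call takes as long as a camera call.
- finder.spot_in(camera, query): "extent" ([left, top, right, bottom] as shares, 0 to 1, of the picture: columns of its width, rows of its height, round what is visible of it).
- finder.tip_of(camera, query): "point" ([column, row] as shares, 0 to 1, of the picture: columns of its width, rows of its height: a listed point, or the origin of a listed thing).
The state is a dict: "clock": time; "joint_pos": joint angles; "qd": joint speeds; "joint_efforts": joint torques, N m; "tool_pos": TCP position; "ee_rot": TCP orientation; "wrist_force": force on the tool from outside, world axes, zero at the start; "moment": the same for the moment, N m; "width": finger opening in m; "grasp_force": force on a finger pad.
Only numpy, scipy, OpenCV 4.12 (cv2) and the standard library are available. Lean on these libraries where they do the work, as an engineer would, in place of code of your own. Each camera call takes 0.05 s, during which the arm holds its last target. There are 200 camera calls.

## Working session

There is one attempt and no reset: what is moved stays moved. The work goes in short steps, Python scripts to look and compute and a tool call to move; the robot and the scene stay as the last step left them, time stands still between calls to the robot, and variables do not carry over. Pictures are saved under pics/ and viewed, at most 10 in all, crops included, and the job is handed in when it is done.

Besides the shell and the picture viewer there is one more tool, called after ">>>" by a JSON object that holds its "fn" and its "kwargs", one argument or row to a line. send_rows: Moves the arm, as the interface text tells. Scaled input: -1 to 1 covers 300 mm each way for a shift and 0.1 rad each way for a turn. Its arguments: {"type":"object","properties":{"series":{"type":"array"},"grip_force":{"type":"number"}},"required":["series"]}

```bash
mkdir -p pics; python3 - <<'E'
from station import manip, optics, ticket, finder
import cv2,numpy as np
s=manip.state();print(s)
for c in("side","top"):
    cv2.imwrite(f"pics/{c}0.png",optics.get_image(c))
    p=optics.camera_params(c);print(c,p)
    for q in("shaker","limit_bar","end_stop","carrier","handle","carrier_front","stopper_left","stopper_mid","stopper_right"):
        r=finder.tip_of(c,q)[:2] 
        print(q,[(round(d["conf"],2),np.round(np.array(d["point"])*[640,400],1)) for d in r])
E
```

```text
{'clock': 0.0, 'joint_pos': array([ 1.06601484e+00,  2.76571533e-01,  1.50607113e+00, -5.03234932e-05,
        1.36069809e+00, -1.20986652e-01]), 'qd': array([ 0.00154355,  0.00038405,  0.0001046 , -0.00346856, -0.0014173 ,
        0.00197257]), 'joint_efforts': array([ 9.70474321e-04, -4.04584372e+01, -2.37228173e+01,  7.04020006e-02,
        3.44115298e-02, -1.29067353e-04]), 'tool_pos': array([0.21505401, 0.53268129, 0.20464283]), 'ee_rot': array([[-9.27254250e-01,  3.74431452e-01, -8.02331046e-04],
       [ 3.74432277e-01,  9.27252962e-01, -1.55387963e-03],
       [ 1.62142431e-04, -1.74126013e-03, -9.99998471e-01]]), 'wrist_force': array([ 0.33510624,  0.5174536 , -0.61812098]), 'moment': array([-0.01767175, -0.0251311 ,  0.00452713]), 'grasp_force': 0.0, 'width': 0.09402471868241825}
side {'fx': 498.3888584717873, 'fy': 498.3888584717873, 'cx': 324.16693736524894, 'cy': 199.11420562929243, 'T': array([[ 0.79451882,  0.45167841, -0.40586508, -0.02667843],
       [-0.60696239,  0.57052039, -0.55326588, -0.84128982],
       [-0.01834395,  0.685925  ,  0.72744099,  1.22380322],
       [ 0.        ,  0.        ,  0.        ,  1.        ]])}
shaker [(0.95, array([328.4, 231.8])), (0.54, array([363.3, 204.1]))]
limit_bar [(0.71, array([346.8, 182.1]))]
end_stop [(0.78, array([361.4, 203.6])), (0.5, array([228.1, 178.8]))]
carrier [(0.74, array([316.7, 218.2]))]
handle [(0.69, array([292.5, 218.7]))]
carrier_front [(0.56, array([327.7, 211.3]))]Traceback (most recent call last):
  File "<stdin>", line 8, in <module>
ValueError: it knows: beaker, carrier, carrier_front, end_stop, handle, jar, limit_bar, reagent, shaker, tipbox
```

```bash
cat > h.py <<'E'
from station import manip, optics, ticket, finder
import cv2,numpy as np
def ray(c,uv):
    p=optics.camera_params(c);T=p["T"]
    d=T[:3,:3]@np.array([(uv[0]-p["cx"])/p["fx"],-(uv[1]-p["cy"])/p["fy"],-1])
    return T[:3,3],d
def atz(c,uv,z):
    o,d=ray(c,uv);return (o+d*(z-o[2])/d[2])[:3]
def proj(c,P):
    p=optics.camera_params(c);T=p["T"];q=T[:3,:3].T@(np.array(P)-T[:3,3])
    return np.array([p["cx"]+p["fx"]*q[0]/-q[2],p["cy"]-p["fy"]*q[1]/-q[2]])
E
python3 - <<'E'
from h import *
Z=dict(shaker=0,limit_bar=.2065,end_stop=.085,carrier=.085,handle=.125,carrier_front=.101)
optics.get_image("top")
print(optics.camera_params("top"))
for c in("side","top"):
    im=optics.get_image(c)
    cv2.imwrite(f"pics/{c}1.png",cv2.resize(im[100:330,160:480] if c=="side" else im,None,fx=2.5 if c=="side" else 1.25,fy=2.5 if c=="side" else 1.25,interpolation=cv2.INTER_CUBIC))
    for q,z in Z.items():
        for d in finder.tip_of(c,q)[:1]:
            uv=np.array(d["point"])*[640,400];print(c,q,round(d["conf"],2),uv.round(1),atz(c,uv,z).round(4))
E
```

```text
{'fx': 492.00039497657184, 'fy': 492.00039497657184, 'cx': 318.7952368869166, 'cy': 194.86590949563606, 'T': array([[-1.83089569e-02,  9.77872378e-01, -2.08399603e-01,
         2.58527887e-01],
       [-9.99832320e-01, -1.78365463e-02,  4.14598193e-03,
        -9.98329399e-03],
       [ 3.37112053e-04,  2.08440567e-01,  9.78034977e-01,
         1.67663590e+00],
       [ 0.00000000e+00,  0.00000000e+00,  0.00000000e+00,
         1.00000000e+00]])}
side shaker 0.81 [329.8 231.7] [ 0.5838 -0.0347  0.    ]
side limit_bar 0.64 [346.  184.2] [ 0.6262 -0.0597  0.2065]
side end_stop 0.6 [363.1 205.4] [ 0.687  -0.0713  0.085 ]
side carrier 0.68 [317.4 218.5] [ 0.5435 -0.0266  0.085 ]
side handle 0.98 [293.7 216.4] [ 0.4738 -0.0055  0.125 ]
side carrier_front 0.72 [324.3 216. ] [ 0.5578 -0.0429  0.101 ]
top shaker 0.95 [324.7 205.8] [ 0.5767 -0.0368  0.    ]
top limit_bar 0.83 [330.1 174.5] [ 0.6353 -0.0523  0.2065]
top end_stop 0.68 [334.  164.1] [ 0.7021 -0.0697  0.085 ]
top carrier 0.55 [323.2 212.3] [ 0.5388 -0.0301  0.085 ]
top handle 0.55 [318.  233.2] [ 0.4649 -0.0118  0.125 ]
top carrier_front 0.85 [324.  201.1] [ 0.5731 -0.0332  0.101 ]
```

View pics/side1.png

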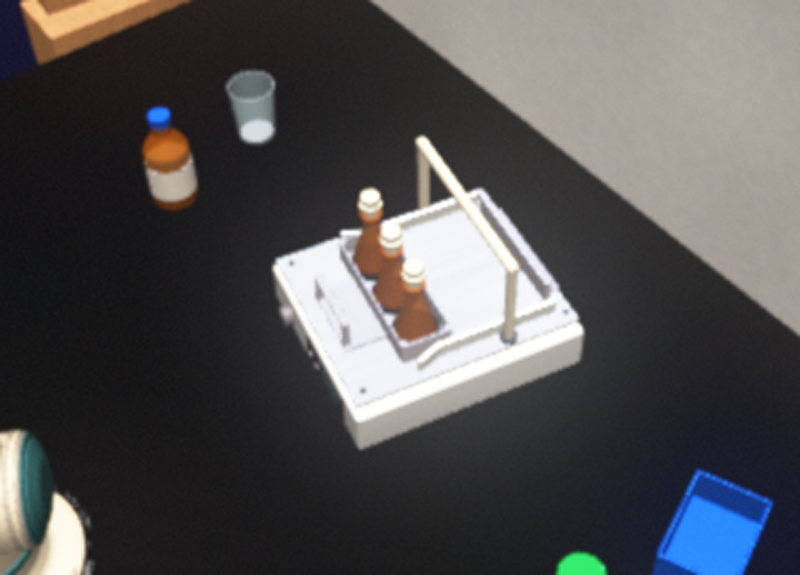

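View pics/top1.png

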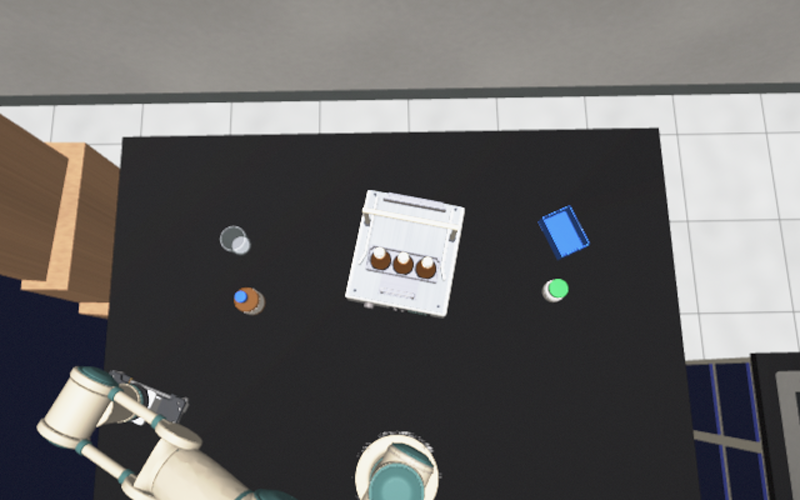

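The side view shows the carrier in front of the bar, with stopper tops near full-resolution (308,176), (316,190) and (326,205). The top view shows the shaker turned about -0.24 rad and the bystanders well away from it. Next I'll fit a model and overlay it on both pictures.

```bash
cat >> h.py <<'E'
def S2W(p,P):
    x,y,a=p[:3];c,s=np.cos(a),np.sin(a)
    return np.array([x+c*P[0]-s*P[1],y+s*P[0]+c*P[1],P[2]])
def C2W(p,P): # p=[x,y,yaw,cx,cy,cyaw]
    c,s=np.cos(p[5]),np.sin(p[5])
    return S2W(p,[p[3]+c*P[0]-s*P[1],p[4]+s*P[0]+c*P[1],P[2]+.085])
E
cat > fit.py <<'E'
from h import *
from scipy.optimize import least_squares
obs=[("side","S",(0,0,0),(329.1,231.7)),("side","S",(55,0,206.5),(346.4,183.2)),("side","S",(120,0,85),(362.2,204.5)),
("side","C",(0,0,0),(317.,218.4)),("side","C",(-80,0,40),(293.,217.5)),
("top","S",(0,0,0),(324.7,205.8)),("top","S",(55,0,206.5),(330.1,174.5)),("top","S",(120,0,85),(334,164.1)),
("top","C",(0,0,0),(323.2,212.3)),("top","C",(-80,0,40),(318,233.2)),("top","C",(33,0,16),(324,201.1)),
("side","C",(0,60,122),(308,176.5)),("side","C",(0,0,122),(316.3,190.5)),("side","C",(0,-60,122),(325.6,205.5)),
# shaker top corners / bar ends read by eye
("side","S",(-150,-135,85),(160+348/2.5,100+405/2.5)),("side","S",(-150,135,85),(160+275/2.5,100+264/2.5)),("side","S",(150,-135,85),(160+581/2.5,100+324/2.5)),
("top","S",(-150,135,85),(346/1.25,297/1.25)),("top","S",(150,135,85),(368/1.25,191/1.25)),("top","S",(150,-135,85),(464/1.25,207/1.25)),("top","S",(-150,-135,85),(444/1.25,316/1.25))]
def res(p):
    r=[]
    for c,f,P,uv in obs:
        P=np.array(P)/1e3
        r+=list(proj(c,(S2W if f=="S" else C2W)(p,P))-uv)
    return np.array(r+[p[4]*500,p[5]*100])
r=least_squares(res,[.58,-.035,-.23,-.03,0,0],loss="soft_l1");p=r.x
print(p.round(4));print(res(p).round(1)[:-2].reshape(-1,2).tolist())
np.save("p.npy",p)
ims=[]
for c,(x0,y0,w,h) in(("side",(260,145,140,140)),("top",(270,145,110,110))):
    im=optics.get_image(c);k=560/w
    o=cv2.resize(im[y0:y0+h,x0:x0+w],None,fx=k,fy=k,interpolation=cv2.INTER_CUBIC)[:560,:560]
    cv2.imwrite(f"pics/{c}_z.png",o)
    def dr(pts,f,col):
        q=[((proj(c,f(p,np.array(P)/1e3))-[x0,y0]+.5)*k).astype(int) for P in pts]
        cv2.polylines(o,[np.array(q)],True,col,1)
    dr([(-150,-135,85),(150,-135,85),(150,135,85),(-150,135,85)],S2W,(0,0,255))
    dr([(55,-121,206.5),(55,121,206.5)],S2W,(255,0,0))
    dr([(120,-85,85),(120,85,85),(120,85,117),(120,-85,117)],S2W,(255,0,255))
    dr([(-33,-95,30),(33,-95,30),(33,95,30),(-33,95,30)],C2W,(0,200,0))
    dr([(-80,-40,40),(-80,40,40)],C2W,(0,255,0))
    for y in(60,0,-60):dr([(0,y,109),(0,y,122)],C2W,(255,0,0))
    ims.append(o)
cv2.imwrite("pics/ov.png",np.hstack(ims)[:, :1120]);cv2.imwrite("pics/ovs.png",ims[0]);cv2.imwrite("pics/ovt.png",ims[1])
E
python3 fit.py
```

```text
[ 5.780e-01 -3.690e-02 -2.224e-01 -3.620e-02  7.000e-04  3.000e-04]
[[-0.3, 1.3], [-1.2, -1.9], [1.2, -1.7], [0.5, 0.5], [-0.8, 1.4], [0.0, -0.4], [-1.0, 1.2], [-1.8, 2.1], [-0.6, -1.2], [-0.3, 0.0], [0.7, -0.6], [0.0, 1.1], [0.0, 0.3], [-0.4, -0.7], [1.0, 3.3], [-3.1, -4.0], [1.3, 0.1], [-1.7, -1.0], [0.3, -2.9], [2.3, 0.0], [1.5, 0.7]]
```

View pics/ovs.png

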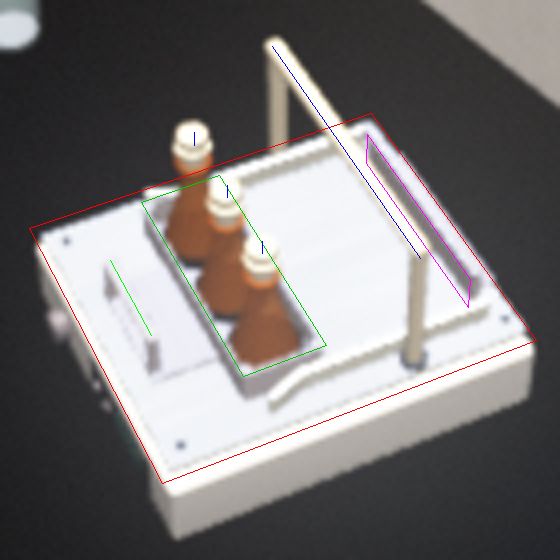

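View pics/ovt.png

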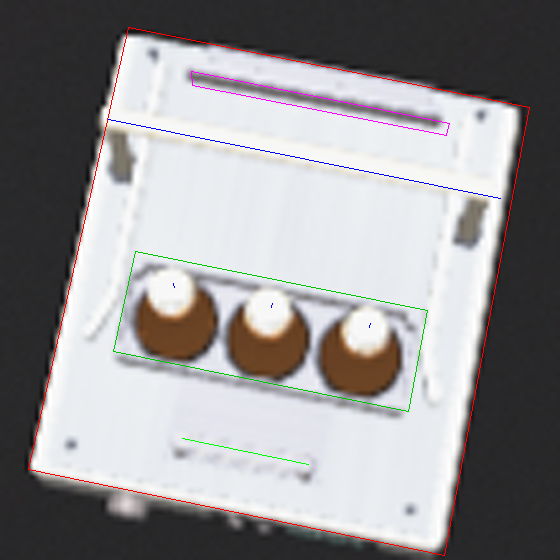

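The overlay is within about 5 mm. The real tray and stoppers sit some 3 mm nearer in the top view: bulbs at zoom (173,291), (269,312), (367,330). I'll refit once with these sharper readings.

```bash
cat > fit2.py <<'E'
from h import *
from scipy.optimize import least_squares
s=lambda x,y:(x/4+259.5,y/4+144.5)
t=lambda x,y:(x/(560/110)+269.5,y/(560/110)+144.5)
obs=[("side","C",(0,60,117),s(192,136)),("side","C",(0,0,117),s(225,190)),("side","C",(0,-60,117),s(262,246)),
("top","C",(0,60,112),t(172,291)),("top","C",(0,0,112),t(268,312)),("top","C",(0,-60,112),t(366,330)),
("side","C",(-80,40,40),s(108,266)),("side","C",(-80,-40,40),s(153,339)),
("top","C",(-80,40,40),t(182,441)),("top","C",(-80,-40,40),t(310,465)),
("top","C",(-33,95,30),t(116,353)),("top","C",(-33,-95,30),t(405,411)),
("side","S",(150,-135,85),s(533,345)),("side","S",(-150,135,85),s(35,235)),("side","S",(-150,-135,85),s(162,490)),("side","S",(150,135,85),s(375,118)),
("top","S",(-150,135,85),t(32,470)),("top","S",(150,135,85),t(126,35)),("top","S",(150,-135,85),t(525,107)),("top","S",(-150,-135,85),t(443,552)),
("side","S",(55,121,206.5),s(273,45)),("side","S",(55,-121,206.5),s(421,254)),("top","S",(55,121,206.5),t(108,124)),("top","S",(55,-121,206.5),t(501,195)),
("top","S",(123,85,117),t(190,74)),("top","S",(123,-85,117),t(443,123)),("side","S",(120,-85,117),s(476,282)),("side","S",(120,85,117),s(367,135))]
def res(p):
    r=[]
    for c,f,P,uv in obs:
        r+=list(proj(c,(S2W if f=="S" else C2W)(p,np.array(P)/1e3))-uv)
    return np.array(r+[p[4]*300,p[5]*60])
r=least_squares(res,[.58,-.035,-.23,-.03,0,0],loss="soft_l1");p=r.x
print(p.round(4));print(res(p).round(1)[:-2].reshape(-1,2).tolist());np.save("p.npy",p)
for y in(.06,0,-.06):print(C2W(p,[0,y,.122]).round(4))
print("handle",C2W(p,[-.08,0,.04]).round(4))
st=manip.state();R=st["ee_rot"];a=p[2]
Rt=np.array([[-np.cos(a),-np.sin(a),0],[-np.sin(a),np.cos(a),0],[0,0,-1]]).T.T
Rt=np.column_stack([[-np.cos(a),-np.sin(a),0],[-np.sin(a),np.cos(a),0],[0,0,-1]])
print(st["clock"],"first stopper left, after yaw, mm:",(Rt.T@(C2W(p,[0,.06,.135])-st["tool_pos"])*1000).round(1))
print("yaw",np.arctan2(*(R.T@Rt)[[1,0],0]))
E
python3 fit2.py
```

```text
[ 0.5772 -0.0374 -0.2163 -0.037   0.0018  0.0051]
[[-0.1, 0.5], [0.1, 0.2], [-0.1, 0.0], [0.2, -0.2], [0.6, -0.6], [0.6, -0.5], [0.1, -0.9], [-0.6, -0.6], [0.1, 0.2], [-0.2, 0.3], [-0.7, 0.4], [0.6, 0.2], [0.9, -1.1], [-1.6, -1.2], [0.5, -1.3], [-1.3, -1.1], [-0.3, 0.4], [0.3, -1.0], [0.8, 0.0], [0.7, 0.7], [-0.6, 0.7], [-0.0, 1.3], [0.0, -0.4], [-0.1, 0.6], [0.4, -1.0], [1.5, -0.8], [-1.4, -0.6], [-0.3, 0.1]]
[0.554  0.0309 0.207 ]
[ 0.5414 -0.0277  0.207 ]
[ 0.5289 -0.0864  0.207 ]
handle [ 0.4632 -0.011   0.125 ]
1.2 first stopper left, after yaw, mm: [-438.6 -417.9  -14.5]
yaw -0.1674794883081072
```

>>> {"fn": "send_rows", "kwargs": {
  "series": [
    {"grip":-1,"offset":[0,0,-0.03],"yaw":-0.84},
    {"grip":-1,"offset":[0,0,-0.03],"yaw":-0.84},
    {"grip":-1,"offset":[-0.09,-0.087,0],"yaw":0},
    {"grip":-1,"offset":[-0.09,-0.087,0],"yaw":0},
    {"grip":-1,"offset":[-0.09,-0.087,0],"yaw":0},
    {"grip":-1,"offset":[-0.09,-0.087,0],"yaw":0},
    {"grip":-1,"offset":[-0.09,-0.087,0],"yaw":0},
    {"grip":-1,"offset":[-0.09,-0.087,0],"yaw":0},
    {"grip":-1,"offset":[-0.09,-0.087,0],"yaw":0},
    {"grip":-1,"offset":[-0.09,-0.087,0],"yaw":0}
  ]
}}

```text
clock: 2.2
tool_pos: [0.3823, 0.2817, 0.2237]
ee_rot: [[-0.977, 0.214, 0.001], [0.214, 0.977, 0.0], [-0.0, 0.0, -1.0]]
wrist_force: [-0.6, -0.3, -0.4]
width: 0.0175
grasp_force: 0.0
```

>>> {"fn": "send_rows", "kwargs": {
  "series": [
    {"grip":-1,"offset":[-0.09,-0.087,0],"yaw":0},
    {"grip":-1,"offset":[-0.09,-0.087,0],"yaw":0},
    {"grip":-1,"offset":[-0.09,-0.087,0],"yaw":0},
    {"grip":-1,"offset":[-0.09,-0.087,0],"yaw":0},
    {"grip":-1,"offset":[-0.09,-0.087,0],"yaw":0},
    {"grip":-1,"offset":[-0.09,-0.087,0],"yaw":0},
    {"grip":-1,"offset":[0,0,0],"yaw":0}
  ]
}}

```text
clock: 2.9
tool_pos: [0.509, 0.0917, 0.2233]
ee_rot: [[-0.976, 0.219, 0.002], [0.219, 0.976, -0.002], [-0.002, -0.002, -1.0]]
wrist_force: [-0.7, 0.7, 1.4]
width: 0.0005
grasp_force: 0.0
```

```bash
cat > go.py <<'E'
from h import *
import sys
p=np.load("p.npy");s=manip.state();T=C2W(p,[float(v) for v in sys.argv[1:4]])
print(s["clock"],s["tool_pos"],s["wrist_force"].round(2),"to go mm",(s["ee_rot"].T@(T-s["tool_pos"])*1000).round(1))
a=p[2];d=s["ee_rot"].T@[-np.cos(a),-np.sin(a),0];print("yaw err",np.arctan2(d[1],d[0]),"width",s["width"])
E
python3 go.py 0 .06 .135
```

```text
2.9 [0.50895827 0.09172522 0.2232696 ] [-0.68  0.69  1.41] to go mm [-57.2 -49.5   3.5]
yaw err -0.003986995209412993 width 0.0005436420882770844
```

>>> {"fn": "send_rows", "kwargs": {
  "series": [
    {"grip":-1,"offset":[-0.095,-0.083,0],"yaw":0},
    {"grip":-1,"offset":[-0.095,-0.083,0.01],"yaw":0},
    {"grip":-1,"offset":[0,0,0],"yaw":0},
    {"grip":-1,"offset":[0,0,0],"yaw":0},
    {"grip":-1,"offset":[0,0,0],"yaw":0}
  ]
}}

```text
clock: 3.4
tool_pos: [0.5504, 0.0356, 0.2205]
ee_rot: [[-0.977, 0.213, -0.001], [0.213, 0.977, 0.001], [0.001, 0.001, -1.0]]
wrist_force: [0.3, 0.0, -0.1]
width: 0.0003
grasp_force: 0.0
```

```bash
python3 - <<'E'
from h import *
a=optics.get_image("side")[140:220,270:370];b=optics.get_image("top")[145:245,270:370]
cv2.imwrite("pics/pr.png",np.hstack([cv2.resize(a,(500,400),interpolation=cv2.INTER_CUBIC)[:,:400],cv2.resize(b,(400,400),interpolation=cv2.INTER_CUBIC)]))
E
python3 go.py 0 .06 .135
```

```text
3.5 [0.55053772 0.03568142 0.22072904] [ 0.16 -0.81  0.37] to go mm [-4.4 -3.9  0.7]
yaw err 0.0019425621337028532 width 0.0004948240048744722
```

View pics/pr.png

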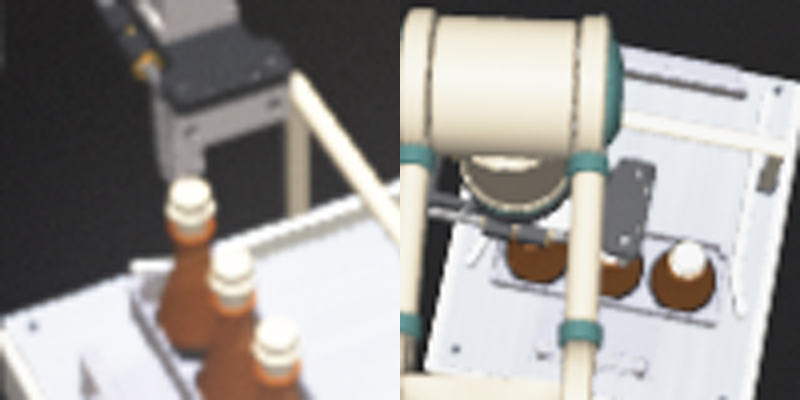

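The side view shows the shut fingers just above the left stopper at crop (190,175), short by the few mm still to go. I'll close that gap and then descend.

>>> {"fn": "send_rows", "kwargs": {
  "series": [
    {"grip":-1,"offset":[-0.015,-0.013,0],"yaw":0},
    {"grip":-1,"offset":[0,0,0],"yaw":0},
    {"grip":-1,"offset":[0,0,0.01],"yaw":0},
    {"grip":-1,"offset":[0,0,0.007],"yaw":0},
    {"grip":-1,"offset":[0,0,0.005],"yaw":0},
    {"grip":-1,"offset":[0,0,0.005],"yaw":0},
    {"grip":-1,"offset":[0,0,0],"yaw":0}
  ]
}}

```text
clock: 4.2
tool_pos: [0.5547, 0.0297, 0.212]
ee_rot: [[-0.977, 0.214, -0.001], [0.214, 0.977, 0.0], [0.001, 0.0, -1.0]]
wrist_force: [0.1, -0.4, 0.9]
width: 0.0007
grasp_force: 0.0
```

>>> {"fn": "send_rows", "kwargs": {
  "series": [
    {"grip":-1,"offset":[0,0,0.004],"yaw":0},
    {"grip":-1,"offset":[0,0,0.004],"yaw":0},
    {"grip":-1,"offset":[0,0,0],"yaw":0}
  ]
}}

```text
clock: 4.5
tool_pos: [0.5548, 0.0297, 0.2098]
ee_rot: [[-0.977, 0.214, -0.0], [0.214, 0.977, 0.0], [0.0, 0.0, -1.0]]
wrist_force: [-0.6, 0.2, 0.2]
width: 0.0005
grasp_force: 0.0
```

>>> {"fn": "send_rows", "kwargs": {
  "series": [
    {"grip":-1,"offset":[0,0,0.006],"yaw":0},
    {"grip":-1,"offset":[0,0,0.006],"yaw":0},
    {"grip":-1,"offset":[0,0,0.006],"yaw":0},
    {"grip":-1,"offset":[0,0,0.005],"yaw":0},
    {"grip":-1,"offset":[0,0,0],"yaw":0}
  ]
}}

```text
clock: 5.0
tool_pos: [0.5553, 0.0296, 0.2043]
ee_rot: [[-0.977, 0.214, 0.002], [0.214, 0.977, -0.0], [-0.002, 0.0, -1.0]]
wrist_force: [-0.3, -0.4, 6.0]
width: 0.0003
grasp_force: 3.0
```

>>> {"fn": "send_rows", "kwargs": {
  "series": [
    {"grip":-1,"offset":[0,0,0.007],"yaw":0},
    {"grip":-1,"offset":[0,0,0.007],"yaw":0},
    {"grip":-1,"offset":[0,0,0],"yaw":0}
  ]
}}

```text
clock: 5.3
tool_pos: [0.5553, 0.0297, 0.2001]
ee_rot: [[-0.977, 0.214, 0.002], [0.214, 0.977, -0.0], [-0.002, 0.0, -1.0]]
wrist_force: [-1.6, -0.1, 6.6]
width: 0.0004
grasp_force: 3.0
```

>>> {"fn": "send_rows", "kwargs": {
  "series": [
    {"grip":-1,"offset":[0,0,0.005],"yaw":0},
    {"grip":-1,"offset":[0,0,0.005],"yaw":0},
    {"grip":-1,"offset":[0,0,0.005],"yaw":0},
    {"grip":-1,"offset":[0,0,0],"yaw":0}
  ]
}}

```text
clock: 5.7
tool_pos: [0.5552, 0.0296, 0.1957]
ee_rot: [[-0.977, 0.214, 0.002], [0.214, 0.977, -0.0], [-0.002, 0.0, -1.0]]
wrist_force: [-0.7, 1.1, 6.5]
width: 0.0007
grasp_force: 3.3
```

>>> {"fn": "send_rows", "kwargs": {
  "series": [
    {"grip":-1,"offset":[0,0,0.003],"yaw":0},
    {"grip":-1,"offset":[0,0,0],"yaw":0}
  ]
}}

```text
clock: 5.9
tool_pos: [0.5553, 0.0296, 0.1953]
ee_rot: [[-0.977, 0.214, 0.002], [0.214, 0.977, -0.0], [-0.002, 0.0, -1.0]]
wrist_force: [-2.4, 0.1, 9.0]
width: 0.0006
grasp_force: 4.4
```

>>> {"fn": "send_rows", "kwargs": {
  "series": [
    {"grip":-1,"offset":[0,0,0.003],"yaw":0},
    {"grip":-1,"offset":[0,0,0],"yaw":0}
  ]
}}

```text
clock: 6.1
tool_pos: [0.5554, 0.0297, 0.195]
ee_rot: [[-0.977, 0.214, 0.003], [0.214, 0.977, -0.0], [-0.003, 0.0, -1.0]]
wrist_force: [-2.7, -0.2, 11.2]
width: 0.0007
grasp_force: 5.6
```

>>> {"fn": "send_rows", "kwargs": {
  "series": [
    {"grip":-1,"offset":[0,0,0.003],"yaw":0},
    {"grip":-1,"offset":[0,0,0],"yaw":0}
  ]
}}

```text
clock: 6.3
tool_pos: [0.5555, 0.0296, 0.1946]
ee_rot: [[-0.977, 0.214, 0.003], [0.214, 0.977, -0.0], [-0.003, 0.0, -1.0]]
wrist_force: [-2.1, 1.1, 13.7]
width: 0.0006
grasp_force: 6.8
```

>>> {"fn": "send_rows", "kwargs": {
  "series": [
    {"grip":-1,"offset":[0,0,0.003],"yaw":0},
    {"grip":-1,"offset":[0,0,0],"yaw":0}
  ]
}}

```text
clock: 6.5
tool_pos: [0.5555, 0.0297, 0.1942]
ee_rot: [[-0.977, 0.214, 0.004], [0.214, 0.977, -0.0], [-0.004, 0.001, -1.0]]
wrist_force: [-3.9, -0.4, 16.1]
width: 0.0003
grasp_force: 8.0
```

```bash
python3 -c "
from h import *
s=manip.state();print(s['wrist_force'],s['tool_pos'],s['moment'])"
```

```text
[-3.8817959  -0.37316908 16.06455575] [0.55551456 0.02965664 0.19420271] [ 0.05556246  0.79866909 -0.00423147]
```

>>> {"fn": "send_rows", "kwargs": {
  "series": [
    {"grip":-1,"offset":[0,0,0.0015],"yaw":0},
    {"grip":-1,"offset":[0,0,0],"yaw":0}
  ]
}}

```text
clock: 6.7
tool_pos: [0.5556, 0.0296, 0.1941]
ee_rot: [[-0.977, 0.214, 0.004], [0.214, 0.977, -0.0], [-0.004, 0.001, -1.0]]
wrist_force: [-3.9, -0.6, 16.7]
width: 0.0004
grasp_force: 8.5
```

>>> {"fn": "send_rows", "kwargs": {
  "series": [
    {"grip":-1,"offset":[0,0,-0.03],"yaw":0},
    {"grip":-1,"offset":[0,0,-0.07],"yaw":0},
    {"grip":-1,"offset":[0,-0.1,0],"yaw":0},
    {"grip":-1,"offset":[0,-0.1,0],"yaw":0},
    {"grip":-1,"offset":[0,0,0],"yaw":0},
    {"grip":-1,"offset":[0,0,0],"yaw":0}
  ]
}}

```text
clock: 7.3
tool_pos: [0.542, -0.029, 0.2202]
ee_rot: [[-0.976, 0.216, -0.0], [0.216, 0.976, 0.001], [0.0, 0.001, -1.0]]
wrist_force: [0.8, -0.6, -1.1]
width: 0.0007
grasp_force: 0.0
```

```bash
python3 go.py 0 0 .129
```

```text
7.3 [ 0.54199432 -0.02896056  0.22017063] [ 0.76 -0.56 -1.13] to go mm [0.8 1.1 6.2]
yaw err -0.0008980451574398621 width 0.0007414969983754409
```

>>> {"fn": "send_rows", "kwargs": {
  "series": [
    {"grip":-1,"offset":[0,0,0.02],"yaw":0},
    {"grip":-1,"offset":[0,0,0.01],"yaw":0},
    {"grip":-1,"offset":[0,0,0],"yaw":0}
  ]
}}

```text
clock: 7.6
tool_pos: [0.5416, -0.028, 0.2103]
ee_rot: [[-0.977, 0.213, -0.002], [0.213, 0.977, 0.001], [0.002, 0.0, -1.0]]
wrist_force: [-0.5, 0.3, 1.0]
width: 0.0004
grasp_force: 0.0
```

>>> {"fn": "send_rows", "kwargs": {
  "series": [
    {"grip":-1,"offset":[0,0,0.006],"yaw":0},
    {"grip":-1,"offset":[0,0,0],"yaw":0}
  ]
}}

```text
clock: 7.8
tool_pos: [0.542, -0.0285, 0.2092]
ee_rot: [[-0.977, 0.214, -0.0], [0.214, 0.977, 0.0], [0.0, 0.0, -1.0]]
wrist_force: [-0.1, 0.4, -0.3]
width: 0.0007
grasp_force: 0.0
```

>>> {"fn": "send_rows", "kwargs": {
  "series": [
    {"grip":-1,"offset":[0,0,0.006],"yaw":0},
    {"grip":-1,"offset":[0,0,0],"yaw":0}
  ]
}}

```text
clock: 8.0
tool_pos: [0.542, -0.0289, 0.2076]
ee_rot: [[-0.977, 0.214, -0.0], [0.214, 0.977, 0.0], [0.0, 0.0, -1.0]]
wrist_force: [-0.5, 0.3, -1.0]
width: 0.0004
grasp_force: 0.0
```

>>> {"fn": "send_rows", "kwargs": {
  "series": [
    {"grip":-1,"offset":[0,0,0.006],"yaw":0},
    {"grip":-1,"offset":[0,0,0],"yaw":0}
  ]
}}

```text
clock: 8.2
tool_pos: [0.5419, -0.0289, 0.2057]
ee_rot: [[-0.977, 0.214, -0.0], [0.214, 0.977, 0.0], [0.0, 0.0, -1.0]]
wrist_force: [0.2, -1.1, 0.2]
width: 0.0005
grasp_force: 0.0
```

>>> {"fn": "send_rows", "kwargs": {
  "series": [
    {"grip":-1,"offset":[0,0,0.005],"yaw":0},
    {"grip":-1,"offset":[0,0,0],"yaw":0}
  ]
}}

```text
clock: 8.4
tool_pos: [0.5422, -0.029, 0.2048]
ee_rot: [[-0.977, 0.214, 0.001], [0.214, 0.977, -0.0], [-0.001, 0.0, -1.0]]
wrist_force: [-0.3, -0.3, 3.5]
width: 0.0005
grasp_force: 1.2
```

>>> {"fn": "send_rows", "kwargs": {
  "series": [
    {"grip":-1,"offset":[0,0,0.005],"yaw":0},
    {"grip":-1,"offset":[0,0,0],"yaw":0}
  ]
}}

```text
clock: 8.6
tool_pos: [0.5424, -0.029, 0.2041]
ee_rot: [[-0.977, 0.214, 0.002], [0.214, 0.977, -0.0], [-0.002, 0.0, -1.0]]
wrist_force: [-1.3, 0.9, 7.1]
width: 0.0004
grasp_force: 3.5
```

>>> {"fn": "send_rows", "kwargs": {
  "series": [
    {"grip":-1,"offset":[0,0,0.005],"yaw":0},
    {"grip":-1,"offset":[0,0,0],"yaw":0}
  ]
}}

```text
clock: 8.8
tool_pos: [0.5424, -0.029, 0.203]
ee_rot: [[-0.977, 0.214, 0.002], [0.214, 0.977, -0.0], [-0.002, 0.0, -1.0]]
wrist_force: [-1.6, 0.5, 8.7]
width: 0.0005
grasp_force: 4.4
```

>>> {"fn": "send_rows", "kwargs": {
  "series": [
    {"grip":-1,"offset":[0,0,0.005],"yaw":0},
    {"grip":-1,"offset":[0,0,0],"yaw":0}
  ]
}}

```text
clock: 9.0
tool_pos: [0.5424, -0.029, 0.2017]
ee_rot: [[-0.977, 0.214, 0.002], [0.214, 0.977, -0.0], [-0.002, 0.0, -1.0]]
wrist_force: [-2.5, 0.2, 9.0]
width: 0.0006
grasp_force: 4.6
```

>>> {"fn": "send_rows", "kwargs": {
  "series": [
    {"grip":-1,"offset":[0,0,0.005],"yaw":0},
    {"grip":-1,"offset":[0,0,0.005],"yaw":0},
    {"grip":-1,"offset":[0,0,0.005],"yaw":0},
    {"grip":-1,"offset":[0,0,0.005],"yaw":0},
    {"grip":-1,"offset":[0,0,0],"yaw":0}
  ]
}}

```text
clock: 9.5
tool_pos: [0.5424, -0.029, 0.1956]
ee_rot: [[-0.977, 0.214, 0.002], [0.214, 0.977, -0.0], [-0.002, 0.0, -1.0]]
wrist_force: [-2.3, -0.1, 9.6]
width: 0.0005
grasp_force: 4.6
```

>>> {"fn": "send_rows", "kwargs": {
  "series": [
    {"grip":-1,"offset":[0,0,0.004],"yaw":0},
    {"grip":-1,"offset":[0,0,0],"yaw":0}
  ]
}}

```text
clock: 9.7
tool_pos: [0.5424, -0.029, 0.1945]
ee_rot: [[-0.977, 0.214, 0.002], [0.214, 0.977, -0.0], [-0.002, 0.0, -1.0]]
wrist_force: [-3.2, 0.3, 8.7]
width: 0.001
grasp_force: 4.7
```

>>> {"fn": "send_rows", "kwargs": {
  "series": [
    {"grip":-1,"offset":[0,0,0.004],"yaw":0},
    {"grip":-1,"offset":[0,0,0],"yaw":0}
  ]
}}

```text
clock: 9.9
tool_pos: [0.5424, -0.029, 0.1933]
ee_rot: [[-0.977, 0.214, 0.002], [0.214, 0.977, -0.0], [-0.002, 0.0, -1.0]]
wrist_force: [-1.8, 0.6, 9.1]
width: 0.0004
grasp_force: 4.7
```

>>> {"fn": "send_rows", "kwargs": {
  "series": [
    {"grip":-1,"offset":[0,0,0.003],"yaw":0},
    {"grip":-1,"offset":[0,0,0],"yaw":0}
  ]
}}

```text
clock: 10.1
tool_pos: [0.5424, -0.029, 0.1924]
ee_rot: [[-0.977, 0.214, 0.002], [0.214, 0.977, -0.0], [-0.002, 0.0, -1.0]]
wrist_force: [-3.0, 0.8, 9.2]
width: 0.0005
grasp_force: 4.7
```

>>> {"fn": "send_rows", "kwargs": {
  "series": [
    {"grip":-1,"offset":[0,0,0.004],"yaw":0},
    {"grip":-1,"offset":[0,0,0],"yaw":0}
  ]
}}

```text
clock: 10.3
tool_pos: [0.5424, -0.029, 0.1912]
ee_rot: [[-0.977, 0.214, 0.002], [0.214, 0.977, -0.0], [-0.002, 0.0, -1.0]]
wrist_force: [-2.3, -0.2, 9.9]
width: 0.0002
grasp_force: 4.7
```

>>> {"fn": "send_rows", "kwargs": {
  "series": [
    {"grip":-1,"offset":[0,0,0.004],"yaw":0},
    {"grip":-1,"offset":[0,0,0],"yaw":0}
  ]
}}

```text
clock: 10.5
tool_pos: [0.5424, -0.029, 0.1902]
ee_rot: [[-0.977, 0.214, 0.002], [0.214, 0.977, -0.0], [-0.002, 0.0, -1.0]]
wrist_force: [-2.5, 0.6, 10.8]
width: 0.0004
grasp_force: 5.3
```

>>> {"fn": "send_rows", "kwargs": {
  "series": [
    {"grip":-1,"offset":[0,0,0.003],"yaw":0},
    {"grip":-1,"offset":[0,0,0],"yaw":0}
  ]
}}

```text
clock: 10.7
tool_pos: [0.5425, -0.0291, 0.1898]
ee_rot: [[-0.977, 0.214, 0.003], [0.214, 0.977, -0.001], [-0.003, 0.0, -1.0]]
wrist_force: [-3.2, -0.1, 12.2]
width: 0.0004
grasp_force: 6.5
```

>>> {"fn": "send_rows", "kwargs": {
  "series": [
    {"grip":-1,"offset":[0,0,0.003],"yaw":0},
    {"grip":-1,"offset":[0,0,0],"yaw":0}
  ]
}}

```text
clock: 10.9
tool_pos: [0.5426, -0.0291, 0.1894]
ee_rot: [[-0.977, 0.214, 0.003], [0.214, 0.977, -0.001], [-0.003, -0.0, -1.0]]
wrist_force: [-4.3, 0.7, 14.9]
width: 0.0001
grasp_force: 7.7
```

>>> {"fn": "send_rows", "kwargs": {
  "series": [
    {"grip":-1,"offset":[0,0,0.002],"yaw":0},
    {"grip":-1,"offset":[0,0,0],"yaw":0}
  ]
}}

```text
clock: 11.1
tool_pos: [0.5426, -0.0291, 0.1892]
ee_rot: [[-0.977, 0.214, 0.003], [0.214, 0.977, -0.001], [-0.004, -0.0, -1.0]]
wrist_force: [-4.6, 0.6, 17.2]
width: 0.0004
grasp_force: 8.4
```

>>> {"fn": "send_rows", "kwargs": {
  "series": [
    {"grip":-1,"offset":[0,0,-0.03],"yaw":0},
    {"grip":-1,"offset":[0,0,-0.08],"yaw":0},
    {"grip":-1,"offset":[0,-0.1,0],"yaw":0},
    {"grip":-1,"offset":[0,-0.1,0],"yaw":0},
    {"grip":-1,"offset":[0,0,0],"yaw":0},
    {"grip":-1,"offset":[0,0,0],"yaw":0}
  ]
}}

```text
clock: 11.7
tool_pos: [0.529, -0.0875, 0.2185]
ee_rot: [[-0.976, 0.216, -0.0], [0.216, 0.976, 0.001], [0.001, 0.001, -1.0]]
wrist_force: [-0.2, -0.1, 0.4]
width: 0.0007
grasp_force: 0.0
```

```bash
python3 go.py 0 -.06 .129
```

```text
11.7 [ 0.52902971 -0.0875326   0.21847774] [-0.23 -0.12  0.35] to go mm [0.4 1.1 4.5]
yaw err -0.0010080560129099273 width 0.0007138474587579251
```

>>> {"fn": "send_rows", "kwargs": {
  "series": [
    {"grip":-1,"offset":[0,0.003,0.02],"yaw":0},
    {"grip":-1,"offset":[0,0,0.005],"yaw":0},
    {"grip":-1,"offset":[0,0,0],"yaw":0}
  ]
}}

```text
clock: 12.0
tool_pos: [0.5291, -0.0857, 0.2106]
ee_rot: [[-0.977, 0.213, -0.001], [0.213, 0.977, 0.001], [0.001, 0.0, -1.0]]
wrist_force: [0.7, 0.4, -0.1]
width: 0.0006
grasp_force: 0.0
```

>>> {"fn": "send_rows", "kwargs": {
  "series": [
    {"grip":-1,"offset":[0,0,0.006],"yaw":0},
    {"grip":-1,"offset":[0,0,0],"yaw":0}
  ]
}}

```text
clock: 12.2
tool_pos: [0.5294, -0.0863, 0.2093]
ee_rot: [[-0.977, 0.214, -0.0], [0.214, 0.977, 0.0], [0.0, 0.0, -1.0]]
wrist_force: [0.6, 0.0, -0.1]
width: 0.0005
grasp_force: 0.0
```

>>> {"fn": "send_rows", "kwargs": {
  "series": [
    {"grip":-1,"offset":[0,0,0.006],"yaw":0},
    {"grip":-1,"offset":[0,0,0],"yaw":0}
  ]
}}

```text
clock: 12.4
tool_pos: [0.5293, -0.0865, 0.2075]
ee_rot: [[-0.977, 0.214, -0.0], [0.214, 0.977, 0.0], [0.0, 0.0, -1.0]]
wrist_force: [0.2, -0.1, 0.2]
width: 0.0006
grasp_force: 0.0
```

>>> {"fn": "send_rows", "kwargs": {
  "series": [
    {"grip":-1,"offset":[0,0,0.006],"yaw":0},
    {"grip":-1,"offset":[0,0,0],"yaw":0}
  ]
}}

```text
clock: 12.6
tool_pos: [0.5293, -0.0866, 0.2057]
ee_rot: [[-0.977, 0.214, -0.0], [0.214, 0.977, 0.0], [0.0, 0.0, -1.0]]
wrist_force: [0.8, -1.0, 0.0]
width: -0.0002
grasp_force: 0.0
```

>>> {"fn": "send_rows", "kwargs": {
  "series": [
    {"grip":-1,"offset":[0,0,0.006],"yaw":0},
    {"grip":-1,"offset":[0,0,0],"yaw":0}
  ]
}}

```text
clock: 12.8
tool_pos: [0.5296, -0.0867, 0.2044]
ee_rot: [[-0.977, 0.214, 0.001], [0.214, 0.977, -0.0], [-0.001, 0.0, -1.0]]
wrist_force: [-0.4, 0.3, 2.0]
width: 0.0005
grasp_force: 1.0
```

>>> {"fn": "send_rows", "kwargs": {
  "series": [
    {"grip":-1,"offset":[0,0,0.005],"yaw":0},
    {"grip":-1,"offset":[0,0,0.005],"yaw":0},
    {"grip":-1,"offset":[0,0,0.005],"yaw":0},
    {"grip":-1,"offset":[0,0,0.005],"yaw":0},
    {"grip":-1,"offset":[0,0,0.005],"yaw":0},
    {"grip":-1,"offset":[0,0,0],"yaw":0}
  ]
}}

```text
clock: 13.4
tool_pos: [0.5299, -0.0869, 0.1992]
ee_rot: [[-0.977, 0.214, 0.003], [0.214, 0.977, -0.001], [-0.003, -0.0, -1.0]]
wrist_force: [-3.1, 0.5, 12.6]
width: 0.0004
grasp_force: 6.6
```

>>> {"fn": "send_rows", "kwargs": {
  "series": [
    {"grip":-1,"offset":[0,0,0.005],"yaw":0},
    {"grip":-1,"offset":[0,0,0],"yaw":0}
  ]
}}

```text
clock: 13.6
tool_pos: [0.5299, -0.0868, 0.1977]
ee_rot: [[-0.977, 0.214, 0.003], [0.214, 0.977, -0.001], [-0.003, -0.0, -1.0]]
wrist_force: [-3.5, 1.3, 13.3]
width: 0.0003
grasp_force: 6.7
```

>>> {"fn": "send_rows", "kwargs": {
  "series": [
    {"grip":-1,"offset":[0,0,0.004],"yaw":0},
    {"grip":-1,"offset":[0,0,0],"yaw":0}
  ]
}}

```text
clock: 13.8
tool_pos: [0.5299, -0.0868, 0.1966]
ee_rot: [[-0.977, 0.214, 0.003], [0.214, 0.977, -0.001], [-0.003, -0.0, -1.0]]
wrist_force: [-2.9, 0.4, 12.8]
width: 0.0001
grasp_force: 6.7
```

>>> {"fn": "send_rows", "kwargs": {
  "series": [
    {"grip":-1,"offset":[0,0,0.003],"yaw":0},
    {"grip":-1,"offset":[0,0,0],"yaw":0}
  ]
}}

```text
clock: 14.0
tool_pos: [0.5299, -0.0868, 0.1957]
ee_rot: [[-0.977, 0.214, 0.003], [0.214, 0.977, -0.001], [-0.003, -0.0, -1.0]]
wrist_force: [-2.8, 0.5, 14.4]
width: 0.0006
grasp_force: 6.7
```

>>> {"fn": "send_rows", "kwargs": {
  "series": [
    {"grip":-1,"offset":[0,0,0.005],"yaw":0},
    {"grip":-1,"offset":[0,0,0.004],"yaw":0},
    {"grip":-1,"offset":[0,0,0],"yaw":0}
  ]
}}

```text
clock: 14.3
tool_pos: [0.5299, -0.0868, 0.1929]
ee_rot: [[-0.977, 0.214, 0.003], [0.214, 0.977, -0.001], [-0.003, -0.0, -1.0]]
wrist_force: [-3.1, 0.6, 13.7]
width: 0.0005
grasp_force: 6.7
```

>>> {"fn": "send_rows", "kwargs": {
  "series": [
    {"grip":-1,"offset":[0,0,0.003],"yaw":0},
    {"grip":-1,"offset":[0,0,0],"yaw":0}
  ]
}}

```text
clock: 14.5
tool_pos: [0.5299, -0.0868, 0.1921]
ee_rot: [[-0.977, 0.214, 0.003], [0.214, 0.977, -0.001], [-0.003, -0.0, -1.0]]
wrist_force: [-2.8, 0.5, 12.5]
width: 0.0006
grasp_force: 6.7
```

>>> {"fn": "send_rows", "kwargs": {
  "series": [
    {"grip":-1,"offset":[0,0,0.003],"yaw":0},
    {"grip":-1,"offset":[0,0,0],"yaw":0}
  ]
}}

```text
clock: 14.7
tool_pos: [0.5299, -0.0868, 0.1912]
ee_rot: [[-0.977, 0.214, 0.003], [0.214, 0.977, -0.001], [-0.003, -0.0, -1.0]]
wrist_force: [-3.4, 0.9, 13.9]
width: 0.0006
grasp_force: 6.8
```

>>> {"fn": "send_rows", "kwargs": {
  "series": [
    {"grip":-1,"offset":[0,0,0.003],"yaw":0},
    {"grip":-1,"offset":[0,0,0],"yaw":0}
  ]
}}

```text
clock: 14.9
tool_pos: [0.5298, -0.0868, 0.1903]
ee_rot: [[-0.977, 0.214, 0.003], [0.214, 0.977, -0.001], [-0.003, -0.0, -1.0]]
wrist_force: [-3.1, 1.0, 13.7]
width: 0.0006
grasp_force: 6.8
```

>>> {"fn": "send_rows", "kwargs": {
  "series": [
    {"grip":-1,"offset":[0,0,0.003],"yaw":0},
    {"grip":-1,"offset":[0,0,0],"yaw":0}
  ]
}}

```text
clock: 15.1
tool_pos: [0.53, -0.0869, 0.1899]
ee_rot: [[-0.977, 0.214, 0.003], [0.214, 0.977, -0.001], [-0.004, -0.0, -1.0]]
wrist_force: [-4.0, 0.8, 15.9]
width: 0.0006
grasp_force: 8.1
```

>>> {"fn": "send_rows", "kwargs": {
  "series": [
    {"grip":-1,"offset":[0,0,0.0015],"yaw":0},
    {"grip":-1,"offset":[0,0,0],"yaw":0}
  ]
}}

```text
clock: 15.3
tool_pos: [0.53, -0.0869, 0.1897]
ee_rot: [[-0.977, 0.214, 0.004], [0.214, 0.977, -0.001], [-0.004, -0.0, -1.0]]
wrist_force: [-4.0, 1.3, 16.5]
width: 0.0003
grasp_force: 8.6
```

>>> {"fn": "send_rows", "kwargs": {
  "series": [
    {"grip":-1,"offset":[0,0,-0.03],"yaw":0},
    {"grip":-1,"offset":[0,0,-0.08],"yaw":0},
    {"grip":-0.15,"offset":[0.12,0.07,0],"yaw":0},
    {"grip":-0.15,"offset":[0.12,0.07,0],"yaw":0},
    {"grip":-0.15,"offset":[0.12,0.06,0],"yaw":0},
    {"grip":-0.15,"offset":[0,0,0],"yaw":0},
    {"grip":-0.15,"offset":[0,0,0],"yaw":0}
  ]
}}

```text
clock: 16.0
tool_pos: [0.4367, -0.0047, 0.2195]
ee_rot: [[-0.977, 0.213, 0.001], [0.213, 0.977, -0.001], [-0.002, -0.0, -1.0]]
wrist_force: [0.3, -0.8, 0.4]
width: 0.0368
grasp_force: 0.0
```

```bash
python3 - <<'E'
from h import *
a=optics.get_image("side")[145:285,260:400];b=optics.get_image("top")[145:255,270:380]
cv2.imwrite("pics/pr2.png",np.hstack([cv2.resize(x,(400,400),interpolation=cv2.INTER_CUBIC) for x in(a,b)]))
E
python3 go.py -.108 0 .025
```

```text
16.1 [ 0.43785204 -0.00543801  0.21935136] [ 0.05 -0.55  0.38] to go mm [ 2.200e+00 -1.000e-01  1.093e+02]
yaw err 0.0003784448800157165 width 0.039399037417338974
```

View pics/pr2.png

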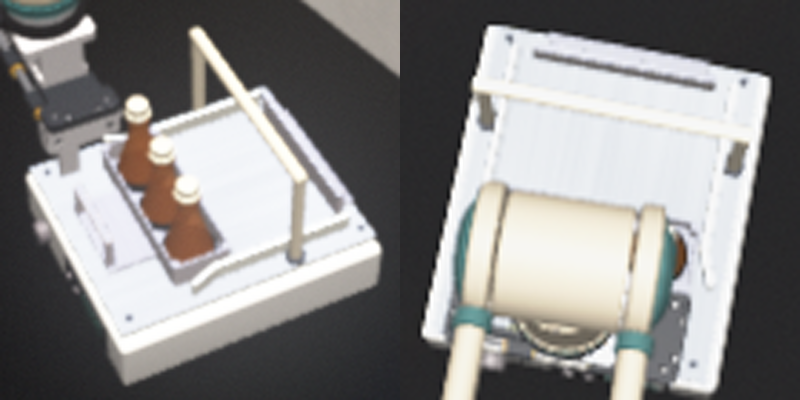

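The stoppers now sit flush on the necks (left crop (137,108), (161,150), (186,190)), and the carrier hasn't moved. I'll go down behind the handle.

>>> {"fn": "send_rows", "kwargs": {
  "series": [
    {"grip":-0.15,"offset":[0.007,0,0.1],"yaw":0},
    {"grip":-0.15,"offset":[0,0,0.1],"yaw":0},
    {"grip":-0.15,"offset":[0,0,0.1],"yaw":0},
    {"grip":-0.15,"offset":[0,0,0.05],"yaw":0},
    {"grip":-0.15,"offset":[0,0,0],"yaw":0},
    {"grip":-0.15,"offset":[0,0,0],"yaw":0}
  ]
}}

```text
clock: 16.7
tool_pos: [0.4358, -0.0051, 0.1143]
ee_rot: [[-0.977, 0.215, -0.0], [0.215, 0.977, -0.0], [-0.0, -0.0, -1.0]]
wrist_force: [0.2, -0.9, 0.6]
width: 0.04
grasp_force: 0.0
```

```bash
python3 go.py -.093 0 .025
```

```text
16.7 [ 0.43581454 -0.00512686  0.11427594] [ 0.22 -0.9   0.64] to go mm [-15.    0.1   4.3]
yaw err -0.0002532651157329315 width 0.04000074941195154
```

>>> {"fn": "send_rows", "kwargs": {
  "series": [
    {"grip":-0.15,"offset":[-0.02,0,0.005],"yaw":0},
    {"grip":-0.15,"offset":[-0.012,0,0],"yaw":0},
    {"grip":-0.15,"offset":[-0.01,0,0],"yaw":0},
    {"grip":-0.15,"offset":[-0.01,0,0],"yaw":0},
    {"grip":-0.15,"offset":[-0.01,0,0],"yaw":0},
    {"grip":-0.15,"offset":[-0.01,0,0],"yaw":0},
    {"grip":-0.15,"offset":[0,0,0],"yaw":0}
  ]
}}

```text
clock: 17.4
tool_pos: [0.4562, -0.0091, 0.1127]
ee_rot: [[-0.977, 0.214, 0.0], [0.214, 0.977, -0.0], [-0.0, 0.0, -1.0]]
wrist_force: [-2.7, -0.7, 1.0]
width: 0.04
grasp_force: 1.0
```

```bash
python3 go.py -.093 0 .025
```

```text
17.4 [ 0.45615289 -0.00913223  0.112738  ] [-2.69 -0.69  1.  ] to go mm [ 5.7 -0.3  2.7]
yaw err 0.0006216382485467566 width 0.04002173242206761
```

>>> {"fn": "send_rows", "kwargs": {
  "series": [
    {"grip":-0.15,"offset":[-0.02,0,0],"yaw":0},
    {"grip":-0.15,"offset":[-0.02,0,0],"yaw":0},
    {"grip":-0.15,"offset":[-0.02,0,0],"yaw":0},
    {"grip":-0.15,"offset":[-0.02,0,0],"yaw":0},
    {"grip":-0.15,"offset":[-0.02,0,0],"yaw":0},
    {"grip":-0.15,"offset":[0,0,0],"yaw":0}
  ]
}}

```text
clock: 18.0
tool_pos: [0.4872, -0.016, 0.1128]
ee_rot: [[-0.977, 0.214, 0.003], [0.214, 0.977, -0.0], [-0.003, 0.0, -1.0]]
wrist_force: [0.5, 0.1, -0.7]
width: 0.0401
grasp_force: 0.0
```

>>> {"fn": "send_rows", "kwargs": {
  "series": [
    {"grip":-0.15,"offset":[-0.02,0,0],"yaw":0},
    {"grip":-0.15,"offset":[-0.02,0,0],"yaw":0},
    {"grip":-0.15,"offset":[-0.02,0,0],"yaw":0},
    {"grip":-0.15,"offset":[-0.02,0,0],"yaw":0},
    {"grip":-0.15,"offset":[-0.02,0,0],"yaw":0},
    {"grip":-0.15,"offset":[0,0,0],"yaw":0}
  ]
}}

```text
clock: 18.6
tool_pos: [0.5164, -0.0224, 0.1128]
ee_rot: [[-0.977, 0.214, 0.003], [0.214, 0.977, -0.001], [-0.003, 0.0, -1.0]]
wrist_force: [0.0, 0.7, -0.4]
width: 0.0399
grasp_force: 0.0
```

>>> {"fn": "send_rows", "kwargs": {
  "series": [
    {"grip":-0.15,"offset":[-0.02,0,0],"yaw":0},
    {"grip":-0.15,"offset":[-0.02,0,0],"yaw":0},
    {"grip":-0.15,"offset":[-0.02,0,0],"yaw":0},
    {"grip":-0.15,"offset":[-0.02,0,0],"yaw":0},
    {"grip":-0.15,"offset":[-0.02,0,0],"yaw":0},
    {"grip":-0.15,"offset":[0,0,0],"yaw":0}
  ]
}}

```text
clock: 19.2
tool_pos: [0.5457, -0.0288, 0.1128]
ee_rot: [[-0.977, 0.214, 0.003], [0.214, 0.977, -0.0], [-0.003, 0.0, -1.0]]
wrist_force: [-0.3, -0.8, 0.1]
width: 0.0399
grasp_force: 0.0
```

```bash
python3 - <<'E'
from h import *
p=np.load("p.npy");s=manip.state()
print(s["wrist_force"],"to final mm",(s["ee_rot"].T@(S2W(p,[-.006,0,.11])-s["tool_pos"])*1000).round(1))
im=optics.get_image("side")
cv2.imwrite("pics/push.png",cv2.resize(im[145:285,260:400],(560,560),interpolation=cv2.INTER_CUBIC))
E
```

```text
[-0.28298086 -0.76333767  0.05602609] to final mm [-26.6  -1.6   2.9]
```

View pics/push.png

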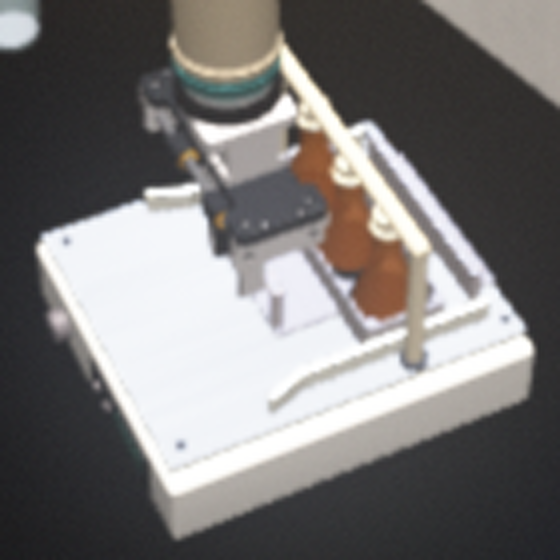

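The picture shows the carrier passing under the bar with its flasks clear, about 25 mm short of the stop. I'll finish in small steps.

>>> {"fn": "send_rows", "kwargs": {
  "series": [
    {"grip":-0.15,"offset":[-0.01,0,0],"yaw":0},
    {"grip":-0.15,"offset":[-0.01,0,0],"yaw":0},
    {"grip":-0.15,"offset":[-0.01,0,0],"yaw":0},
    {"grip":-0.15,"offset":[-0.01,0,0],"yaw":0},
    {"grip":-0.15,"offset":[-0.01,0,0],"yaw":0}
  ]
}}

```text
clock: 19.75
tool_pos: [0.5584, -0.0316, 0.1128]
ee_rot: [[-0.977, 0.214, -0.0], [0.214, 0.977, 0.0], [0.0, 0.0, -1.0]]
wrist_force: [-3.6, 0.8, 2.1]
width: 0.0397
grasp_force: 1.7
```

>>> {"fn": "send_rows", "kwargs": {
  "series": [
    {"grip":-0.15,"offset":[-0.006,0,0],"yaw":0},
    {"grip":-0.15,"offset":[-0.006,0,0],"yaw":0},
    {"grip":-0.15,"offset":[-0.006,0,0],"yaw":0}
  ]
}}

```text
clock: 20.05
tool_pos: [0.5637, -0.0327, 0.1128]
ee_rot: [[-0.977, 0.214, -0.0], [0.214, 0.977, 0.0], [0.0, 0.0, -1.0]]
wrist_force: [-4.0, 0.7, 2.7]
width: 0.0401
grasp_force: 1.7
```

>>> {"fn": "send_rows", "kwargs": {
  "series": [
    {"grip":-0.15,"offset":[-0.005,0,0],"yaw":0},
    {"grip":-0.15,"offset":[-0.005,0,0],"yaw":0}
  ]
}}

```text
clock: 20.25
tool_pos: [0.5666, -0.0334, 0.1128]
ee_rot: [[-0.977, 0.214, -0.0], [0.214, 0.977, 0.0], [0.0, 0.0, -1.0]]
wrist_force: [-3.4, 0.5, 2.7]
width: 0.0403
grasp_force: 1.7
```

>>> {"fn": "send_rows", "kwargs": {
  "series": [
    {"grip":-0.15,"offset":[-0.005,0,0],"yaw":0},
    {"grip":-0.15,"offset":[-0.004,0,0],"yaw":0}
  ]
}}

```text
clock: 20.45
tool_pos: [0.5693, -0.0339, 0.1128]
ee_rot: [[-0.977, 0.214, 0.0], [0.214, 0.977, 0.0], [-0.0, 0.0, -1.0]]
wrist_force: [-3.3, 1.4, 2.7]
width: 0.0399
grasp_force: 1.7
```

>>> {"fn": "send_rows", "kwargs": {
  "series": [
    {"grip":-0.15,"offset":[-0.004,0,0],"yaw":0},
    {"grip":-0.15,"offset":[0,0,0],"yaw":0}
  ]
}}

```text
clock: 20.65
tool_pos: [0.5708, -0.0342, 0.1128]
ee_rot: [[-0.977, 0.214, 0.001], [0.214, 0.977, 0.0], [-0.001, 0.0, -1.0]]
wrist_force: [-2.2, 0.3, 1.6]
width: 0.0399
grasp_force: 1.3
```

>>> {"fn": "send_rows", "kwargs": {
  "series": [
    {"grip":-0.15,"offset":[-0.004,0,0],"yaw":0},
    {"grip":-0.15,"offset":[0,0,0],"yaw":0}
  ]
}}

```text
clock: 20.85
tool_pos: [0.5717, -0.0345, 0.1128]
ee_rot: [[-0.977, 0.214, 0.0], [0.214, 0.977, 0.0], [-0.0, 0.0, -1.0]]
wrist_force: [-2.5, -0.2, 1.7]
width: 0.0398
grasp_force: 1.4
```

>>> {"fn": "send_rows", "kwargs": {
  "series": [
    {"grip":-0.15,"offset":[-0.004,0,0],"yaw":0},
    {"grip":-0.15,"offset":[0,0,0],"yaw":0}
  ]
}}

```text
clock: 21.05
tool_pos: [0.5724, -0.0347, 0.1127]
ee_rot: [[-0.977, 0.214, -0.001], [0.214, 0.977, 0.0], [0.001, -0.0, -1.0]]
wrist_force: [-4.3, 0.8, 3.2]
width: 0.0398
grasp_force: 2.1
```

>>> {"fn": "send_rows", "kwargs": {
  "series": [
    {"grip":-0.15,"offset":[-0.004,0,0],"yaw":0},
    {"grip":-0.15,"offset":[0,0,0],"yaw":0}
  ]
}}

```text
clock: 21.25
tool_pos: [0.5725, -0.0348, 0.1127]
ee_rot: [[-0.977, 0.214, -0.003], [0.214, 0.977, 0.0], [0.003, -0.0, -1.0]]
wrist_force: [-6.7, 0.1, 5.0]
width: 0.0399
grasp_force: 3.1
```

>>> {"fn": "send_rows", "kwargs": {
  "series": [
    {"grip":-0.15,"offset":[-0.003,0,0],"yaw":0},
    {"grip":-0.15,"offset":[0,0,0],"yaw":0}
  ]
}}

```text
clock: 21.45
tool_pos: [0.5725, -0.0349, 0.1127]
ee_rot: [[-0.977, 0.214, -0.004], [0.214, 0.977, 0.0], [0.004, -0.0, -1.0]]
wrist_force: [-6.9, -0.5, 5.1]
width: 0.0399
grasp_force: 3.8
```

>>> {"fn": "send_rows", "kwargs": {
  "series": [
    {"grip":-0.15,"offset":[-0.003,0,0],"yaw":0},
    {"grip":-0.15,"offset":[0,0,0],"yaw":0}
  ]
}}

```text
clock: 21.65
tool_pos: [0.5726, -0.035, 0.1126]
ee_rot: [[-0.977, 0.214, -0.006], [0.214, 0.977, 0.001], [0.006, -0.001, -1.0]]
wrist_force: [-8.6, 1.2, 6.8]
width: 0.04
grasp_force: 4.4
```

>>> {"fn": "send_rows", "kwargs": {
  "series": [
    {"grip":-0.15,"offset":[0.006,0,0],"yaw":0},
    {"grip":-0.15,"offset":[0.01,0,0],"yaw":0},
    {"grip":-0.15,"offset":[0.05,0,0],"yaw":0},
    {"grip":-0.15,"offset":[0.1,0,0],"yaw":0},
    {"grip":-0.15,"offset":[0.1,0,-0.1],"yaw":0},
    {"grip":-0.15,"offset":[0.1,0,-0.12],"yaw":0},
    {"grip":-0.15,"offset":[0.1,0,-0.12],"yaw":0},
    {"grip":-0.15,"offset":[0.12,0,-0.08],"yaw":0},
    {"grip":-0.15,"offset":[0.1,0,-0.05],"yaw":0},
    {"grip":-0.15,"offset":[0,0,0],"yaw":0}
  ]
}}

```text
clock: 22.65
tool_pos: [0.3744, 0.0091, 0.2565]
ee_rot: [[-0.977, 0.214, 0.008], [0.214, 0.977, -0.001], [-0.008, 0.001, -1.0]]
wrist_force: [0.4, 0.7, -0.0]
width: 0.0402
grasp_force: 0.0
```

```bash
python3 - <<'E'
from h import *
p=np.load("p.npy")
q=p.copy();q[3]=.087;q[4]=q[5]=0
ims=[]
for c,(x0,y0,w) in(("side",(260,145,140)),("top",(270,145,110))):
    im=optics.get_image(c);k=400/w
    o=cv2.resize(im[y0:y0+w,x0:x0+w],(400,400),interpolation=cv2.INTER_CUBIC)
    for P in((0,.06,.109),(0,0,.109),(0,-.06,.109),(-.08,.04,.04),(-.08,-.04,.04)):
        cv2.circle(o,tuple(int(v) for v in (proj(c,C2W(q,P))-[x0,y0]+.5)*k),2,(0,255,0),-1)
    ims.append(o)
    for n in("handle","carrier_front"):
        for d in finder.tip_of(c,n)[:1]:
            uv=np.array(d["point"])*[640,400];print(c,n,round(d["conf"],2),uv.round(1),"expect",proj(c,C2W(q,(-.08,0,.04) if n=="handle" else (.033,0,.016))).round(1))
cv2.imwrite("pics/end.png",np.hstack(ims))
E
```

```text
side handle 0.66 [330.6 205.2] expect [330.3 205.8]
side carrier_front 0.71 [365.5 200.7] expect [363.4 199.3]
top handle 0.33 [332.6 162.4] expect [325.8 196.3]
top carrier_front 0.59 [334.4 163. ] expect [332.3 165.1]
```

View pics/end.png

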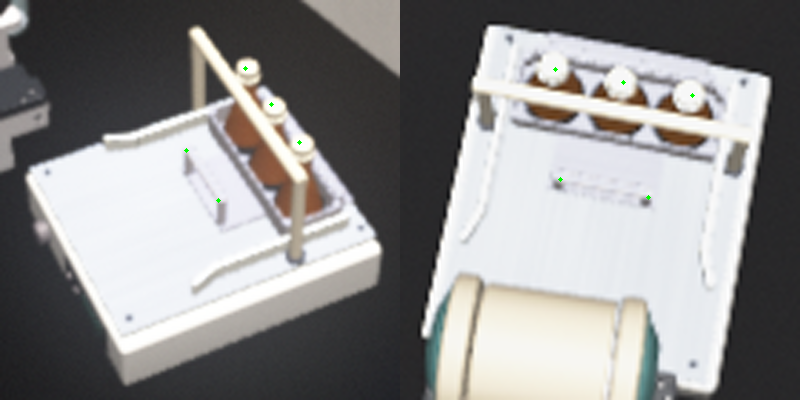

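The carrier sits square at the stop. The stoppers at crop (246,68), (272,104) and (300,142) are beyond the bar and match the home pose drawn in green. The arm is clear of the carrier.

```bash
python3 -c "
from station import ticket
print(ticket.finish_job())"
```

```text
the job is handed in; nothing more can be done
None
```

I pressed all three stoppers home at about 17 N each, slid the carrier under the bar and rested it against the end stop at about 9 N, then let go and handed the job in; the hand-in gave no verdict.

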